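# Blow out the V-block and hold a mounting post pressed into it

### The arm

A 6-joint arm with a two-finger parallel gripper is mounted at the origin on the work surface. World frame = base frame: x ahead of the robot, y to its left, z up, the work surface at z = 0. Lengths are in m, angles in rad, forces in N, time in s.
With the tool pointing down it reaches from about 0.225 to 0.875 m from the base axis. Payload 3.4 kg.
Tool frame: the origin (TCP) lies at the very end of the fingers, on their centre line; the grasp point (between the pads) lies 19 mm behind it; z points along the fingers, y is the line along which they close (so a half turn about z gives the same grasp; the last joint's range is limited). The gripper opens to 85 mm and grips with 20 to 120 N. Pads are 22 mm wide; open, the fingers measure 114 mm over their backs; the gripper's body (76 mm by 85 mm) begins 54 mm behind the grasp point. The pads swing forward as they close: fully open they stand 13 mm farther back than shut.
Start: joints at [-1.296, 0.276, 1.505, -0, 1.361, -0.121], TCP at [0.222, -0.531, 0.231] pointing down, gripper open.
Joint ranges: [-2.89, 2.89], [-0.75, 2.08], [0.22, 2.7], [-1.18, 4.32], [0.11, 2.71], [-2.7, 2.7]. Speed limits (rad/s): [2.57, 2.57, 3.14, 3.14, 3.14, 3.14].

### API

Orientations are given as a unit quaternion [w, x, y, z].
In Python, from rig import readout, vision, manip gives the robot as it stands.
- The arm moves only by the shell command python3 -m handwheel 'ROWS' [FORCE]. ROWS is JSON, a list of rows, each a list of 3 entries, a list of its own where there are three numbers: the shift along the tool's x, y, z in mm, then the turn, a rotation vector about the tool's x, y, z in units of 6 degrees (1.0 is 6 degrees), then the closure, from -1 (fully open) to 1 (shut), so that 0 is half open. A call has 1 to 20 rows; each row shifts and turns the commanded pose from where the row before left it, along the tool's axes as they then stand; what a row does not reach is not made up. A row lasts 1/8 s, in which the tool goes at most 62.5 mm and 10.7 degrees, less where a joint would pass 70% of its speed; a pose out of reach is approached as far as the arm can. A call is refused whole if a number of a shift passes 62.5 or a number of a turn 1, either way. A call with a gripper value outside its range is refused whole. The fingers move at their own pace and stop on an object; FORCE is the grip in N (left out, the last holds). Time passes only in rows, so rows that do not move let the fingers close. It gives the time, the measured TCP pose, the force, the opening and the grip force at its end, in the units of the state.
- readout.get_state(): the state, without advancing time (a new reading comes with each control period).
- vision.get_image(name): name is "scene" or "top"; returns the picture (480x640x3 uint8, blue, green, red); there is no depth.
- vision.camera_params(name): a dict with "intrinsics" (3x3 intrinsics, pixels), "dist" ([k1, k2, p1, p2, k3] as OpenCV has them; the pictures are not rectified), "rvec" (rotation vector, rad) and "tvec" (3), from world to camera coordinates, as OpenCV has them. Camera axes: x right, y down, z forward; pixel columns grow to the right and rows downward; lengths in m; the calibration is good to about 2 mm. A picture is of the moment at which its call begins. camera_params takes no time and is no camera call.
- manip.sign_off(): hands the job in; it is judged then, once.
The state is a dict: "clock": time; "qpos": joint angles; "qd": joint speeds; "effort": joint torques, N m; "position": TCP position; "ee_rot": TCP orientation; "contact_force": force on the tool from outside, world axes, zero at the start; "moment": the same for the moment, N m; "width": finger opening in m; "gripper_force": force on a finger pad.
Only numpy, scipy, OpenCV 4.12 (cv2) and the standard library are available. Lean on these libraries where they do the work, as an engineer would, in place of code of your own. Each camera call takes 0.05 s, during which the arm holds its last target. There are 200 camera calls.

### The job

I want to scribe a centre line on the long round mounting post. First push the blow-off treadle right down to its stop, keep it there for a moment so that the plaster dust is blown out of the V-block, and let it spring back up; then take the long round post (not the short one or the square one) from the rack, lay it along the V-block, centred lengthways, and press it down firmly, without slamming it, so that it bears on both sloping sides. Finish while still holding it pressed there, do not let go, and leave everything else where it is.

Things in the scene. Friction and masses are not known exactly. Their poses are not given: they have to be found in the camera images.
- post: the long round post to be seated: plain light wood, round, 36 mm diameter, 130 mm long, about 100 g (varies). Origin at its centre, x axis along its length. It starts lying in one of the rack's three places (any of them), parallel to the rack's x, free to be grasped across its diameter from above at mid-length.
- short_post: another round post, 36 mm diameter but only 75 mm long, same wood, lying in another place of the rack; not to be used or disturbed. Origin at its centre, x along its length.
- square_post: a square post, 34 x 34 x 130 mm, same wood, lying in the remaining place of the rack; not to be used or disturbed. Origin at its centre, x along its length.
- rack: fixed wooden board 150 (x) x 270 (y) x 12 mm, origin at the centre of its underside on the bench. Posts lie along x at y = -90, 0, +90 mm (centre of a round one 30 mm above the bench). Low chocks (7 mm above the board) at x = 21 to 33 mm either way, 19 to 29 mm beside each place's middle; 42 mm at mid-length is free for fingers. On the left or right half of the bench, turned up to 0.3 rad.
- fixture: fixed steel plate 180 (x) x 270 (y) x 10 mm, origin at the centre of its underside on the bench, carrying the aluminium V-block (along x, at y = +65 mm) and the blow-off treadle (at y = -75 mm). A thin copper air pipe on its +x edge stays below 40 mm. On the half of the bench opposite to the rack; turned up to 0.3 rad.
- v_seat (a point): the post's centre when fully seated and centred, 47.5 mm above the bench; x along the V. The V is rigid, 90 degrees, open upward, lowest line 22 mm, mouth 48 mm wide and 46 mm above the bench. Two sections, each 30 mm long, start 30 mm to either side of the middle; cheeks reach 39 mm sideways, 46 mm high. The 60 mm gap between is open down to the base plate (room for fingers).
- v_left: the V's sloping contact faces on the +y side of the V (both sections). Origin and axes coincide with the fixture's. If the gripper is a fraction of a millimetre to one side, a stiff arm presses on one side only: ease sideways until the sideways force on the wrist is gone.
- v_right: the V's sloping contact faces on the -y side of the V (both sections). Origin and axes coincide with the fixture's.
- pedal (a joint): angle of the blow-off treadle: 0 when up (at rest), 0.28 rad when down on its stop, where it lies level. Springs back up by itself. Pressed at the tread point it needs about 3 N to start moving and about 7 N to reach the stop.
- tread (a point): the point to press, on the treadle's black rubber tread (62 x 58 mm). The treadle is a steel plate hinged at its +x end (axis along the fixture's y, 30 mm above the bench, 100 mm from this point), rising toward the fixture's -x. The point is 63 mm above the bench when up, 36 mm when down on the stop, and shifts about 6 mm to the fixture's -x on the way.
- bucket: bystander: white plastic plaster bucket, 170 dia x 170 tall, origin at the centre of its underside; leave it alone.
- spray: bystander: clear capped bottle with a paper label, 72 dia x 200 tall, origin at the centre of its underside; leave it alone.
- cup: bystander: white mixing cup, 90 dia x 100 tall, origin at the centre of its underside; leave it alone.
- brush: bystander: paint brush lying on the bench, origin under its middle; leave it alone.
- sander: bystander: cork sanding block 70 x 110 x 35, origin at the centre of its underside; leave it alone.
- decoy: bystander: carved dark wooden duck, about 165 long and 105 tall, origin at the centre of its underside; leave it alone.
Not all that is in view belongs to the job. What is shaped like the post but pink is not meant.

How it is judged:
On the way, in this order (a step that is already met when the one before it is completed fails the run):
1. the treadle is pushed down to its stop (0.25 rad or more) for 0.2 s (value of joint pedal above 0.25 rad), for 0.2 s.
2. after that, the long round post is lifted off the rack (its centre more than 60 mm above the bench) (height (world z) of post above 0.06 m), for 0.1 s.
At the end, for the whole second after the job is handed in: Long round post lies in the V, over 2 N on each sloping side, held by the fingers (over 4 N), at rest; axis within 0.06 rad of the V's, centre within 20 mm of the middle lengthways and 3 mm of the seat sideways and in height; treadle back up (below 0.05 rad) (contact force between post and v_left above 2 N and contact force between post and v_right above 2 N and contact force between the fingers and post above 4 N and angle between the x axis of post and the x axis of v_seat, either way round below 0.06 rad and x of post in the frame of v_seat between -0.02 and 0.02 m and y of post in the frame of v_seat between -0.003 and 0.003 m and z of post in the frame of v_seat between -0.003 and 0.003 m and value of joint pedal below 0.05 rad and linear speed of post below 0.02 m/s); the arm keeps its last pose, push and grip.
It fails at once if the post is slammed or forced into the V (more than 60 N on either side) (contact force between post and v_left above 60 N or contact force between post and v_right above 60 N).
It fails at once if another post or a bystander is moved by more than 30 mm (distance of any of short_post, square_post, bucket, spray, cup, brush, sander, decoy from where it was at the start of the episode above 0.03 m).
It also fails if it takes over 64 s, if anything falls off the work surface, if the arm or the gripper's body presses on something with over 40 N, if the wrist force passes 120 N, or if a joint passes its speed limit or range.

## Working session

There is one attempt and no reset: what is moved stays moved. The work goes in short steps, Python scripts to look and compute and a shell command to move; the robot and the scene stay as the last step left them, time stands still between calls to the robot, and variables do not carry over. Pictures are saved under pics/ and viewed, at most 10 in all, crops included, and the job is handed in when it is done.

```bash
mkdir -p pics; ls; python3 - <<'E'
from rig import readout, vision
import cv2,json
for n in("scene","top"):
    cv2.imwrite(f"pics/{n}0.png",vision.get_image(n)); print(n,vision.camera_params(n))
print(readout.get_state())
E
```

```text
pics
scene {'intrinsics': array([[464.37506878,   0.        , 324.66579388],
       [  0.        , 464.37506878, 243.75417551],
       [  0.        ,   0.        ,   1.        ]]), 'dist': array([0.03173702, 0.        , 0.        , 0.        , 0.        ]), 'rvec': array([ 1.53786551,  2.07201191, -0.80612584]), 'tvec': array([ 0.14912717, -0.32432438,  1.56121774])}
top {'intrinsics': array([[433.34502037,   0.        , 318.64598527],
       [  0.        , 433.34502037, 238.54141128],
       [  0.        ,   0.        ,   1.        ]]), 'dist': array([0.00845295, 0.        , 0.        , 0.        , 0.        ]), 'rvec': array([ 2.14572341, -2.1689205 ,  0.10918939]), 'tvec': array([0.02517442, 0.55184913, 1.08446846])}
{'clock': 0.1, 'qpos': array([-1.29598564e+00,  2.76517540e-01,  1.50601964e+00,  1.55793301e-05,
        1.36071334e+00, -1.20989847e-01]), 'qd': array([ 0.00012563, -0.00157083, -0.00283126,  0.00224431, -0.00198137,
       -0.00036572]), 'effort': array([ 2.70399214e-03, -4.17695582e+01, -2.46405190e+01,  7.22912273e-05,
        5.80936219e-03, -9.98666025e-06]), 'position': array([ 0.22156321, -0.5300757 ,  0.23052911]), 'ee_rot': array([-8.27067612e-04,  9.80481553e-01,  1.96609351e-01, -5.60962049e-05]), 'contact_force': array([-0.27701409, -0.36327385,  0.11408675]), 'moment': array([0.0082408 , 0.02839872, 0.05762706]), 'gripper_force': 0.0, 'width': 0.08520811071112037}
```

View pics/top0.png

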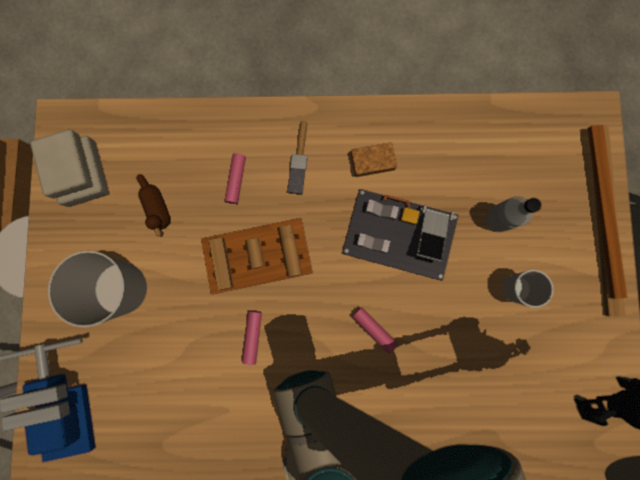

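View pics/scene0.png

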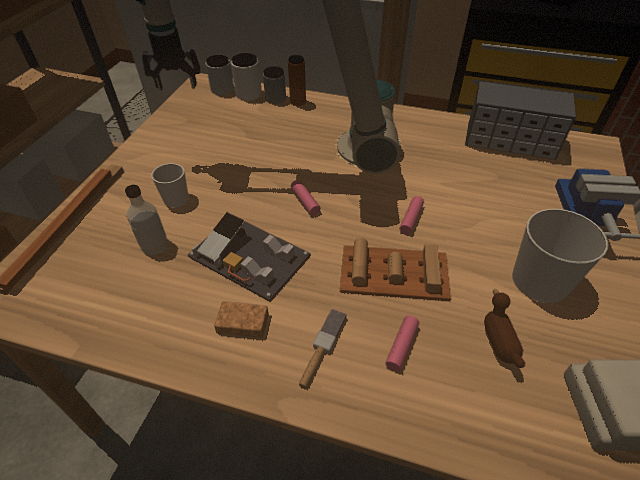

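Top view: rack posts at (221,262), (255,252, the short one) and (290,250). The fixture is at about (400,235) and the treadle tread at (432,245). There are three pink rolls at (235,178), (252,337) and (373,327), all excluded. Scene view: candidates are (361,262), (396,265, short) and (432,267). I'll take a close crop to tell round from square.

```bash
python3 - <<'E'
import cv2,numpy as np
t=cv2.imread("pics/top0.png");s=cv2.imread("pics/scene0.png")
b=lambda im:np.clip(im.astype(float)*1.6,0,255).astype('uint8')
a=cv2.resize(b(t)[180:300,195:325],(520,480)[:2],interpolation=cv2.INTER_CUBIC)  #4x
c=cv2.resize(b(s)[230:305,335:455],(480,300),interpolation=cv2.INTER_CUBIC)
d=cv2.resize(b(t)[180:290,335:465],(520,440),interpolation=cv2.INTER_CUBIC)
e=cv2.resize(b(s)[205:305,185:315],(520,400),interpolation=cv2.INTER_CUBIC)
o=np.zeros((480,1000,3),'uint8');o[:480,:520]=a;o[:300,520:]=c
cv2.imwrite("pics/rack.png",cv2.resize(o,(800,384)))
cv2.imwrite("pics/fix.png",d); 
E
```

```text
(no output)
```

View pics/rack.png

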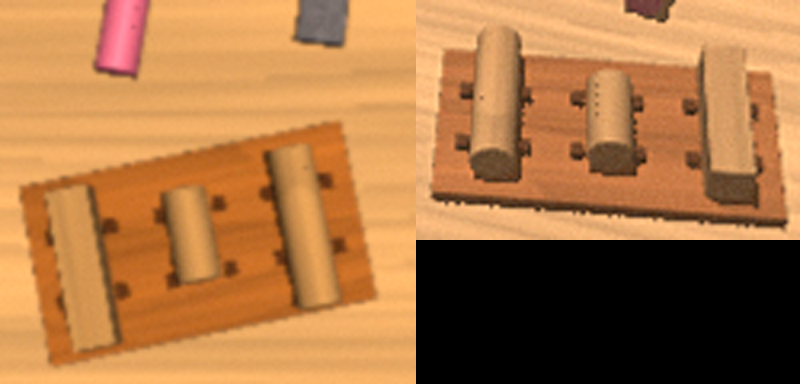

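View pics/fix.png

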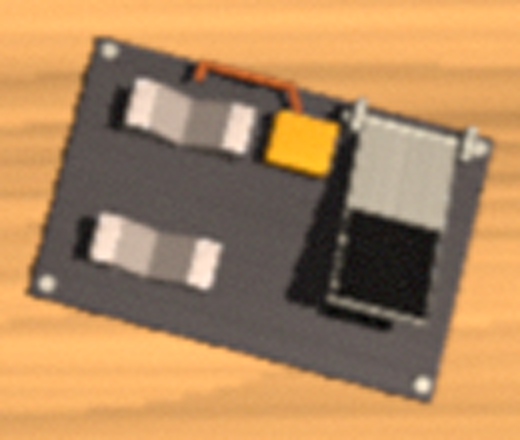

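The crop shows the long round post is the rightmost in the top view (290,250), leftmost in the scene view (361,262), with a rounded end face. The opposite outer post has flat faces and is the square one. On the fixture, the copper pipe (+x edge) is at the top of the image, the V-block at left and the treadle at right.

```bash
cat > h.py <<'E'
import numpy as np,cv2
from rig import vision,readout
from scipy.spatial.transform import Rotation as R
def cast(cam,px,z):
    p=vision.camera_params(cam);M=cv2.Rodrigues(p["rvec"])[0]
    u=cv2.undistortPoints(np.float64(px).reshape(-1,1,2),p["intrinsics"],p["dist"]).reshape(-1,2)
    d=np.c_[u,np.ones(len(u))]@M; c=-M.T@p["tvec"]
    return (c+d*((z-c[2])/d[:,2])[:,None])[:,:2]
def rect(w):
    (c,s,a)=cv2.minAreaRect((w*1000).astype(np.float32)); b=cv2.boxPoints((c,s,a))
    e=b[1]-b[0];f=b[2]-b[1]; l=e if np.hypot(*e)>np.hypot(*f) else f
    return np.round(c,1),np.round(sorted(s),1),round(np.arctan2(l[1],l[0]),3)
def seg(im,lo,hi,box,k=0):
    h=cv2.cvtColor(im,cv2.COLOR_BGR2HSV);m=cv2.inRange(h,lo,hi);q=np.zeros_like(m)
    x0,y0,x1,y1=box;q[y0:y1,x0:x1]=m[y0:y1,x0:x1]
    if k:q=cv2.morphologyEx(q,cv2.MORPH_OPEN,np.ones((k,k)))
    return q
def cont(m,a):
    return [c.reshape(-1,2) for c in cv2.findContours(m,0,cv2.CHAIN_APPROX_NONE)[0] if cv2.contourArea(c)>a]
E
python3 - <<'E'
from h import *
t=cv2.imread("pics/top0.png");s=cv2.imread("pics/scene0.png")
ht=cv2.cvtColor(t,cv2.COLOR_BGR2HSV);hs=cv2.cvtColor(s,cv2.COLOR_BGR2HSV)
for n,(x,y) in dict(post=(290,250),rack=(272,255),bench=(330,300),plate=(400,255),chock=(303,225)).items(): print(n,ht[y,x])
for n,(x,y) in dict(post=(361,262),rack=(378,270),bench=(330,310),plate=(230,265),vt=(270,240)).items(): print(n,hs[y,x])
m=seg(t,(0,0,0),(180,90,255),(335,175,465,290))
c=max(cont(m,500),key=len);print("plate",rect(cast("top",c,.010)))
# v-block flat tops
for nm,im,bx in(("top",t,(352,190,402,260)),("scene",s,(225,215,312,290))):
    m=seg(im,(0,0,110),(180,60,255),bx)
    for c in cont(m,4): print(nm,c.mean(0),cv2.contourArea(c),rect(cast(nm,c,.046))) 
E
```

```text
post [ 16 159 143]
rack [ 13 203 118]
bench [ 16 145 155]
plate [ 8 33 61]
chock [ 15 157 138]
post [ 14 134 135]
rack [ 11 164 107]
bench [ 16 125 124]
plate [ 12 170  96]
vt [ 14  53 116]
plate (array([ 566.5, -194.4]), array([181. , 267.8]), np.float32(1.294))
top [385.43333333 245.5       ] 54.0 (array([ 530.9, -149.7]), array([14.7, 29.1]), np.float32(-0.27))
top [365.35555556 240.55555556] 135.5 (array([544.4, -99.9]), array([28.9, 36.2]), np.float32(1.266))
top [394.10714286 211.5       ] 52.0 (array([ 617.6, -174.3]), array([14.8, 28.9]), np.float32(-0.27))
top [373.95348837 206.93023256] 130.5 (array([ 630.6, -124.3]), array([28.9, 37.7]), np.float32(1.203))
scene [262.83333333 271.33333333] 72.0 (array([ 638.7, -120.3]), array([24.1, 40.5]), np.float32(-0.302))
scene [246.23809524 260.71428571] 41.5 (array([ 617.4, -173.8]), array([12.6, 28.7]), np.float32(-0.276))
scene [284.47058824 248.41176471] 65.0 (array([552.2, -96.1]), array([23.2, 42.3]), np.float32(-0.312))
scene [226.22222222 240.61111111] 19.0 (array([ 569.2, -248.8]), array([10.3, 28.6]), np.float32(0.437))
scene [267.95 238.85] 34.0 (array([ 531.7, -149.3]), array([13.2, 27. ]), np.float32(-0.277))
```

```bash
python3 - <<'E'
from h import *
t=cv2.imread("pics/top0.png");s=cv2.imread("pics/scene0.png")
ht=cv2.cvtColor(t,cv2.COLOR_BGR2HSV)
yaw=-.2765;u=np.array([np.cos(yaw),np.sin(yaw)]);v=np.array([-u[1],u[0]]);f=np.array([566.8,-194.3])
for V in(25,35,45):
  m=seg(t,(0,0,0),(180,255,V),(418,228,447,262))
  for c in cont(m,60): 
    r=rect(cast("top",c,.063));print("tread",V,c.mean(0),r,"local",(r[0]-f)@u,(r[0]-f)@v)
m=seg(t,(0,0,0),(180,185,255),(195,215,320,298))
for mm in(185,178,170):
  m=seg(t,(0,0,100),(180,mm,255),(278,222,302,278),3)
  for c in cont(m,60): print("post",mm,c.mean(0),cv2.boundingRect(c),rect(cast("top",c,.030)))
# rack outline
m=seg(t,(0,186,40),(14,255,255),(195,210,322,300)); c=np.vstack(cont(m,30));print("rack",rect(cast("top",c,.012)))
print(ht[250,276:306,1].tolist(),ht[222:282,290-0,1].tolist())
E
```

```text
tread 25 [431.3875 245.5125] (array([ 528.1, -261.2]), array([51.9, 55.2]), np.float32(1.312)) local -18.967000975423325 -74.92364696141188
tread 35 [428.33009709 243.17475728] (array([ 534.2, -256.3]), array([62.4, 70.6]), np.float32(1.312)) local -14.436350844806753 -68.54452402844186
tread 45 [428.91176471 243.12745098] (array([ 534.1, -256.8]), array([66.4, 68.4]), np.float32(1.366)) local -14.396057389911043 -69.05283145263765
post 185 [291.41085271 252.24031008] (281, 225, 21, 53) (array([520.5,  90.6]), array([ 30.3, 140.5]), np.float32(0.195))
post 178 [290.62931034 250.00862069] (281, 225, 20, 51) (array([523.7,  91.6]), array([ 29.6, 131.8]), np.float32(0.195))
post 170 [290.52173913 250.23478261] (281, 225, 20, 51) (array([523.6,  92. ]), array([ 28.8, 130.9]), np.float32(0.192))
rack (array([512. , 183.2]), array([147. , 266.9]), np.float32(-1.373))
[205, 209, 197, 206, 204, 209, 200, 151, 162, 157, 158, 161, 163, 159, 159, 157, 160, 158, 156, 156, 163, 192, 203, 208, 212, 202, 204, 201, 203, 215] [206, 207, 196, 160, 157, 158, 158, 160, 162, 159, 160, 157, 158, 157, 159, 161, 159, 159, 159, 158, 155, 159, 157, 157, 159, 156, 158, 160, 159, 157, 158, 163, 159, 156, 158, 162, 163, 157, 160, 161, 160, 160, 158, 156, 159, 160, 160, 157, 167, 164, 163, 157, 161, 158, 174, 178, 150, 143, 143, 145]
```

```bash
python3 - <<'E'
from h import *
s=cv2.imread("pics/scene0.png")
for mm in(150,145):
  m=seg(s,(0,0,90),(180,mm,255),(346,236,374,290),3)
  for c in cont(m,60): print("post scene",mm,c.mean(0),cv2.boundingRect(c),rect(cast("scene",c,.030)),rect(cast("scene",c,.040)))
m=seg(s,(0,0,0),(180,255,30),(205,205,250,245))
for c in cont(m,60): print("tread scene",c.mean(0),rect(cast("scene",c,.063)))
print(cast("top",[(533,289),(531,206)],.1),cast("top",[(533,206)],.2))
E
python3 -m handwheel '[[[0,0,0],[0,0,0.92],1],[[0,0,0],[0,0,0.92],1],[[0,0,0],[0,0,0.92],1],[[0,0,0],[0,0,0.92],1],[[0,0,0],[0,0,0.92],1],[[0,0,0],[0,0,0.91],1],[[0,0,0],[0,0,0.91],1],[[27.7,-42.8,0],[0,0,0],1],[[27.7,-42.8,0],[0,0,0],1],[[27.7,-42.8,0],[0,0,0],1],[[27.7,-42.8,0],[0,0,0],1],[[27.7,-42.8,0],[0,0,0],1],[[27.7,-42.8,0],[0,0,0],1],[[27.7,-42.8,0],[0,0,0],1],[[27.7,-42.8,0],[0,0,0],1],[[0,0,0],[0,0,0],1]]'
```

```text
post scene 150 [359.62758621 252.09655172] (346, 236, 28, 42) (array([504.8,  91.4]), array([ 72.1, 141.6]), np.float32(0.262)) (array([513.5,  93. ]), array([ 71.3, 140. ]), np.float32(0.262))
post scene 145 [359.59589041 252.39726027] (346, 236, 28, 42) (array([504.8,  91.4]), array([ 72.1, 141.6]), np.float32(0.262)) (array([513.5,  93. ]), array([ 71.3, 140. ]), np.float32(0.262))
[[ 0.41839816 -0.4871751 ]
 [ 0.61752354 -0.4954632 ]] [[ 0.59904171 -0.45153654]]
clock: 2.1
position: [0.5304, -0.2589, 0.2306]
ee_rot: [-0.001, 0.991, -0.135, -0.0]
contact_force: [-0.1, -0.0, -0.8]
width: 0.0001
gripper_force: 0.0
```

```bash
python3 -m handwheel '[[[-2,3,40],[0,0,0],1],[[0,0,40],[0,0,0],1],[[0,0,40],[0,0,0],1],[[0,0,38],[0,0,0],1],[[0,0,0],[0,0,0],1],[[-2,0,8],[0,0,0],1],[[-2,0,9],[0,0,0],1],[[-1,0,9],[0,0,0],1],[[-1,0,8],[0,0,0],1],[[0,0,1],[0,0,0],1],[[0,0,1],[0,0,0],1],[[0,0,0],[0,0,0],1]]'
```

```text
clock: 3.6
position: [0.5195, -0.2629, 0.0377]
ee_rot: [0.001, 0.99, -0.138, -0.0]
contact_force: [-3.2, -2.2, 6.2]
width: 0.0003
gripper_force: 2.8
```

```bash
python3 -m handwheel '[[[0,0,1.5],[0,0,0],1],[[0,0,1.5],[0,0,0],1],[[0,0,0],[0,0,0],1]]'; python3 -m handwheel '[[[0,0,1],[0,0,0],1],[[0,0,0],[0,0,0],1],[[0,0,0],[0,0,0],1],[[0,0,0],[0,0,0],1]]'
```

```text
clock: 3.98
position: [0.5195, -0.2629, 0.0358]
ee_rot: [0.001, 0.99, -0.138, -0.0]
contact_force: [-5.1, -0.9, 11.6]
width: -0.0
gripper_force: 6.0
clock: 4.47
position: [0.5195, -0.2629, 0.0356]
ee_rot: [0.001, 0.99, -0.138, 0.0]
contact_force: [-5.6, -0.3, 17.0]
width: -0.0003
gripper_force: 8.4
```

```bash
python3 -m handwheel '[[[0,0,-15],[0,0,0],1],[[3,0,-30],[0,0,0],1],[[0,0,-60],[0,0,0],1],[[0,0,-60],[0,0,0],1],[[-15.5,-57,0],[0,0,0],-1],[[-15.5,-57,0],[0,0,0],-1],[[-15.5,-57,0],[0,0,0],-1],[[-15.5,-57,0],[0,0,0],-1],[[-15.5,-57,0],[0,0,0],-1],[[-15.5,-57,0],[0,0,0],-1],[[0,0,0],[0,0,-0.9],-1],[[0,0,0],[0,0,-0.9],-1],[[0,0,0],[0,0,-0.9],-1],[[0,0,0],[0,0,-0.9],-1],[[0,0,0],[0,0,-0.91],-1],[[0,0,0],[0,0,0],-1]]'
python3 - <<'E'
from h import *
s=vision.get_image("scene");t=vision.get_image("top")
a=cv2.resize(s[190:310,180:460],(800,343),interpolation=cv2.INTER_CUBIC);b=cv2.resize(t[170:300,190:480],(570,256),interpolation=cv2.INTER_CUBIC)
o=np.zeros((600,800,3),'uint8');o[:343]=a;o[343:599,:570]=b
cv2.imwrite("pics/p1.png",np.clip(o*1.5,0,255).astype('uint8'));print(readout.get_state()["position"])
E
```

```text
clock: 6.48
position: [0.5265, 0.0918, 0.1979]
ee_rot: [-0.0, 0.995, 0.097, -0.0]
contact_force: [-0.2, -0.7, -0.1]
width: 0.0853
gripper_force: 0.0
[0.52652031 0.09157319 0.19802243]
```

View pics/p1.png

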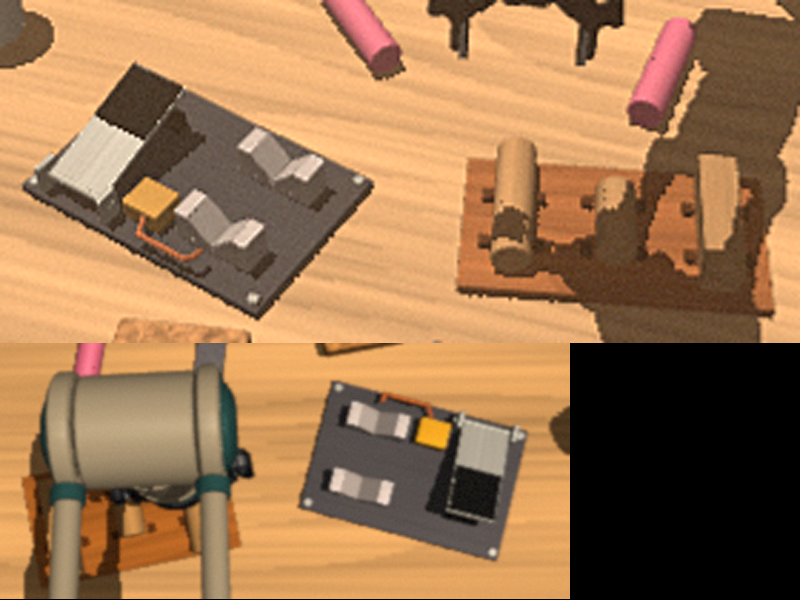

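The treadle has sprung back up. The post is undisturbed: in the scene view its near end face is at about (359,280) and its far top edge at about (361,239). Next I'll project the predicted post ends into the scene view and compare.

```bash
python3 - <<'E'
from h import *
p=vision.camera_params("scene")
for c in((.5237,.0918),(.5297,.095)):
  u=np.array([np.cos(.195),np.sin(.195)]);v=np.array([-u[1],u[0]])
  P=[[*(c+ u*.065),.03],[*(c+ u*.065),.048],[*(c+ u*.065),.012],[*(c-u*.065),.03],[*(c-u*.065),.048],[*(c+u*.065+v*.018),.03],[*(c+u*.065-v*.018),.03]]
  print(np.round(cv2.projectPoints(np.float64(P),p["rvec"],p["tvec"],p["intrinsics"],p["dist"])[0].reshape(-1,2),1).tolist())
s=cv2.imread("pics/scene0.png");h=cv2.cvtColor(s,cv2.COLOR_BGR2HSV)
print(h[232:292,360].tolist());print(h[270,345:378].tolist())
E
```

```text
[[357.1, 281.1], [357.5, 276.5], [356.7, 285.6], [359.6, 242.3], [360.0, 237.6], [364.5, 281.7], [349.8, 280.5]]
[[357.8, 283.3], [358.2, 278.7], [357.4, 287.7], [360.2, 244.2], [360.6, 239.5], [365.2, 283.8], [350.4, 282.7]]
[[15, 128, 155], [15, 123, 158], [15, 132, 156], [15, 126, 154], [15, 124, 146], [15, 128, 146], [15, 138, 140], [14, 134, 139], [14, 134, 141], [15, 135, 138], [14, 130, 141], [14, 136, 139], [15, 134, 137], [15, 138, 137], [14, 136, 139], [15, 133, 136], [14, 134, 137], [15, 138, 139], [15, 141, 136], [15, 135, 136], [15, 134, 135], [14, 136, 133], [14, 134, 137], [14, 136, 137], [14, 135, 136], [15, 138, 135], [13, 128, 135], [14, 137, 136], [15, 141, 134], [14, 138, 135], [15, 138, 137], [14, 134, 135], [15, 138, 135], [15, 137, 134], [15, 133, 127], [14, 131, 123], [14, 125, 126], [15, 134, 122], [14, 134, 126], [14, 132, 131], [15, 134, 126], [14, 133, 132], [13, 133, 132], [15, 137, 138], [15, 134, 97], [14, 138, 63], [15, 160, 62], [14, 137, 67], [15, 139, 66], [15, 133, 71], [15, 129, 69], [15, 145, 65], [14, 141, 65], [11, 150, 61], [15, 187, 49], [12, 173, 118], [12, 163, 133], [12, 165, 122], [12, 168, 126], [13, 162, 88]]
[[12, 166, 120], [11, 159, 128], [12, 164, 123], [11, 163, 127], [12, 172, 123], [11, 167, 128], [12, 177, 124], [14, 142, 99], [15, 132, 120], [15, 141, 130], [15, 131, 140], [16, 139, 136], [14, 131, 142], [15, 142, 133], [15, 129, 125], [14, 134, 126], [14, 135, 128], [15, 137, 119], [14, 136, 109], [14, 133, 98], [15, 139, 79], [13, 164, 56], [11, 150, 51], [12, 160, 123], [12, 168, 126], [11, 161, 122], [12, 166, 117], [12, 167, 119], [13, 172, 111], [12, 168, 111], [12, 158, 113], [12, 166, 112], [12, 181, 104]]
```

```bash
python3 -m handwheel '[[[-2.2,-2,40],[0,0,0],-1],[[0,0,40],[0,0,0],-1],[[0,0,40],[0,0,0],-1],[[0,0,30],[0,0,0],-1],[[0,0,20],[0,0,0],-1],[[0,0,13],[0,0,0],-1],[[0,0,0],[0,0,0],-1]]' 50; python3 -m handwheel '[[[0,0,0],[0,0,0],0],[[0,0,0],[0,0,0],0.3],[[0,0,0],[0,0,0],1],[[0,0,0],[0,0,0],1],[[0,0,0],[0,0,0],1],[[0,0,0],[0,0,0],1]]' 50
```

```text
clock: 7.45
position: [0.5236, 0.0928, 0.0146]
ee_rot: [-0.0, 0.995, 0.097, -0.001]
contact_force: [0.5, -0.0, -0.9]
width: 0.0851
gripper_force: 0.0
clock: 8.2
position: [0.5246, 0.0928, 0.0162]
ee_rot: [0.0, 0.995, 0.098, 0.001]
contact_force: [-0.9, 0.7, 5.4]
width: 0.0347
gripper_force: 49.5
```

```bash
python3 -m handwheel '[[[0,0,-10],[0,0,0],1],[[0,0,-25],[0,0,0],1],[[0,0,-35],[0,0,0],1],[[0,0,-35],[0,0,0],1],[[0,0,-20],[0,0,0.5],1],[[0,0,0],[0,0,1],1],[[0,0,0],[0,0,1],1],[[0,0,0],[0,0,1],1],[[0,0,0],[0,0,0.99],1],[[10,17,0],[0,0,0],1],[[20,34,0],[0,0,0],1],[[20,34,0],[0,0,0],1],[[20,34,0],[0,0,0],1],[[20,34,0],[0,0,0],1],[[18,30,0],[0,0,0],1],[[9.6,16.9,0],[0,0,0],1],[[0,0,0],[0,0,0],1],[[0,0,0],[0,0,0],1]]'
python3 - <<'E'
from h import *
s=vision.get_image("scene");t=vision.get_image("top")
st=readout.get_state();print(st["position"],R.from_quat(np.roll(st["ee_rot"],-1)).as_matrix()[:,0],st["width"],st["contact_force"])
o=np.clip(s*1.5,0,255).astype('uint8')[150:330,160:400]
cv2.imwrite("pics/p2.png",cv2.resize(o,(800,600),interpolation=cv2.INTER_CUBIC))
E
```

```text
clock: 10.45
position: [0.5824, -0.1306, 0.1402]
ee_rot: [-0.0, 0.991, -0.136, -0.001]
contact_force: [0.0, -0.0, -1.6]
width: 0.0345
gripper_force: 50.1
[ 0.58262679 -0.13023926  0.14031142] [ 9.62995841e-01 -2.69515440e-01 -6.61336352e-04] 0.034371503808973226 [-0.25403492  0.1468759  -0.93780683]
```

View pics/p2.png

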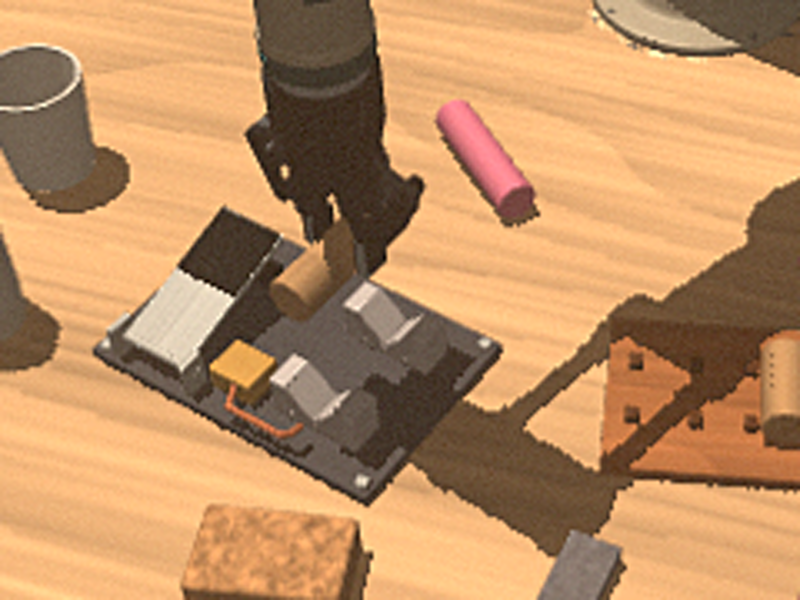

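```bash
python3 - <<'E'
from h import *
p=vision.camera_params("scene");st=readout.get_state()
M=R.from_quat(np.roll(st["ee_rot"],-1)).as_matrix();c=st["position"]-M[:,2]*.019
P=[c+M[:,0]*a+M[:,1]*b+M[:,2]*g for a,b,g in((.065,0,0),(-.065,0,0),(.065,0,.018),(.065,0,-.018),(.065,.018,0),(.065,-.018,0),(-.065,0,-.018),(-.065,0,.018))]
q=cv2.projectPoints(np.float64(P),p["rvec"],p["tvec"],p["intrinsics"],p["dist"])[0].reshape(-1,2)
print(np.round((q-[160,150])*800/240).tolist(), st["moment"])
E
```

```text
[[287.0, 299.0], [400.0, 189.0], [290.0, 317.0], [283.0, 281.0], [266.0, 289.0], [308.0, 309.0], [398.0, 171.0], [401.0, 207.0]] [ 0.05462412 -0.02534793  0.00025563]
```

Projected near end (287,299) matches the picture (290,300), so the post is level and centred in the gripper. Descending.

```bash
python3 -m handwheel '[[[1,1.2,25],[0,0,0],1],[[0,0,35],[0,0,0],1],[[0,0,25],[0,0,0],1],[[0,0,12],[0,0,0],1],[[0,0,2],[0,0,0],1],[[0,0,2],[0,0,0],1],[[0,0,0],[0,0,0],1]]'; python3 -m handwheel '[[[0,0,1],[0,0,0],1],[[0,0,1],[0,0,0],1],[[0,0,0],[0,0,0],1]]'
```

```text
clock: 11.42
position: [0.5844, -0.1331, 0.0402]
ee_rot: [0.0, 0.991, -0.137, 0.001]
contact_force: [0.6, 0.0, -1.3]
width: 0.0346
gripper_force: 50.1
clock: 11.8
position: [0.5837, -0.133, 0.0373]
ee_rot: [0.0, 0.991, -0.137, 0.0]
contact_force: [-0.5, -0.9, -0.4]
width: 0.0345
gripper_force: 50.1
```

```bash
python3 -m handwheel '[[[0,0,1],[0,0,0],1],[[0,0,1],[0,0,0],1],[[0,0,0],[0,0,0],1]]'; python3 -m handwheel '[[[0,0,0.7],[0,0,0],1],[[0,0,0],[0,0,0],1]]'; python3 -m handwheel '[[[0,0,0.5],[0,0,0],1],[[0,0,0],[0,0,0],1]]'
```

```text
clock: 12.18
position: [0.584, -0.1327, 0.0357]
ee_rot: [-0.0, 0.991, -0.137, 0.0]
contact_force: [-0.1, 1.5, 2.6]
width: 0.0346
gripper_force: 50.6
clock: 12.42
position: [0.5842, -0.1326, 0.0355]
ee_rot: [-0.0, 0.991, -0.137, 0.001]
contact_force: [-0.9, 2.2, 6.3]
width: 0.0343
gripper_force: 50.9
clock: 12.68
position: [0.5842, -0.1325, 0.0353]
ee_rot: [-0.0, 0.991, -0.137, 0.001]
contact_force: [-1.5, 3.5, 8.7]
width: 0.0345
gripper_force: 51.1
```

Sideways force is about +3 N along fixture +y, so the −y face is carrying more. I'll ease toward +y (tool −y).

```bash
python3 -m handwheel '[[[0,-0.3,0],[0,0,0],1],[[0,0,0],[0,0,0],1]]'; python3 -m handwheel '[[[0,-0.3,0.2],[0,0,0],1],[[0,0,0],[0,0,0],1]]';python3 -m handwheel '[[[0,-0.2,0.3],[0,0,0],1],[[0,0,0],[0,0,0],1],[[0,0,0],[0,0,0],1]]'
```

```text
clock: 12.92
position: [0.5843, -0.1323, 0.0352]
ee_rot: [-0.0, 0.991, -0.137, 0.001]
contact_force: [-0.8, 3.0, 6.3]
width: 0.0348
gripper_force: 51.0
clock: 13.18
position: [0.5845, -0.1321, 0.0349]
ee_rot: [-0.0, 0.991, -0.137, 0.001]
contact_force: [-0.1, 3.1, 7.0]
width: 0.0345
gripper_force: 51.0
clock: 13.55
position: [0.5846, -0.1319, 0.0347]
ee_rot: [-0.0, 0.991, -0.137, 0.001]
contact_force: [-1.0, 2.9, 7.2]
width: 0.0342
gripper_force: 51.0
```

```bash
python3 -m handwheel '[[[0,-0.4,0.4],[0,0,0],1],[[0,-0.2,0.2],[0,0,0],1],[[0,0,0],[0,0,0],1]]'; python3 -m handwheel '[[[0,-0.4,0.3],[0,0,0],1],[[0,0,0],[0,0,0],1],[[0,0,0],[0,0,0],1]]';python3 -m handwheel '[[[0,-0.3,0.3],[0,0,0],1],[[0,0,0],[0,0,0],1],[[0,0,0],[0,0,0],1]]'
```

```text
clock: 13.92
position: [0.5849, -0.1313, 0.0341]
ee_rot: [-0.0, 0.991, -0.137, 0.001]
contact_force: [0.1, 3.3, 7.5]
width: 0.0345
gripper_force: 51.0
clock: 14.3
position: [0.585, -0.131, 0.0338]
ee_rot: [-0.0, 0.991, -0.137, 0.001]
contact_force: [0.4, 2.4, 7.2]
width: 0.0342
gripper_force: 51.0
clock: 14.68
position: [0.5851, -0.131, 0.0337]
ee_rot: [0.0, 0.991, -0.137, 0.001]
contact_force: [-0.8, 2.6, 7.6]
width: 0.0347
gripper_force: 51.0
```

```bash
python3 -m handwheel '[[[0,-0.4,0.2],[0,0,0],1],[[0,0,0],[0,0,0],1],[[0,0,0],[0,0,0],1]]'; python3 -m handwheel '[[[0,-0.4,0.2],[0,0,0],1],[[0,0,0],[0,0,0],1],[[0,0,0],[0,0,0],1]]'
```

```text
clock: 15.05
position: [0.5851, -0.1309, 0.0337]
ee_rot: [0.0, 0.991, -0.137, 0.001]
contact_force: [-1.2, 0.9, 8.7]
width: 0.0346
gripper_force: 51.1
clock: 15.42
position: [0.5851, -0.1309, 0.0337]
ee_rot: [0.001, 0.991, -0.137, 0.001]
contact_force: [-1.7, -0.0, 9.7]
width: 0.0343
gripper_force: 51.2
```

Position no longer changes and the sideways force has vanished, so both faces bear. Pressing more firmly.

```bash
python3 -m handwheel '[[[0,0,0.5],[0,0,0],1],[[0,0,0.5],[0,0,0],1],[[0,0,0],[0,0,0],1],[[0,0,0],[0,0,0],1]]'; python3 -m handwheel '[[[0,0,0.5],[0,0,0],1],[[0,0,0.5],[0,0,0],1],[[0,0,0],[0,0,0],1],[[0,0,0],[0,0,0],1],[[0,0,0],[0,0,0],1],[[0,0,0],[0,0,0],1]]'
python3 - <<'E'
from h import *
s=vision.get_image("scene")
o=np.clip(s*1.5,0,255).astype('uint8')[190:310,180:340]
cv2.imwrite("pics/p3.png",cv2.resize(o,(800,600),interpolation=cv2.INTER_CUBIC));print(readout.get_state()["contact_force"],readout.get_state()["moment"])
E
```

```text
clock: 15.92
position: [0.5851, -0.1309, 0.0336]
ee_rot: [0.001, 0.991, -0.137, 0.001]
contact_force: [-3.9, 1.0, 16.0]
width: 0.0345
gripper_force: 51.7
clock: 16.68
position: [0.5851, -0.1309, 0.0336]
ee_rot: [0.001, 0.991, -0.137, 0.001]
contact_force: [-5.3, 1.1, 21.0]
width: 0.0344
gripper_force: 52.2
[-4.76286285  1.72584192 21.30642469] [ 0.12891625  0.85624879 -0.13381608]
```

View pics/p3.png

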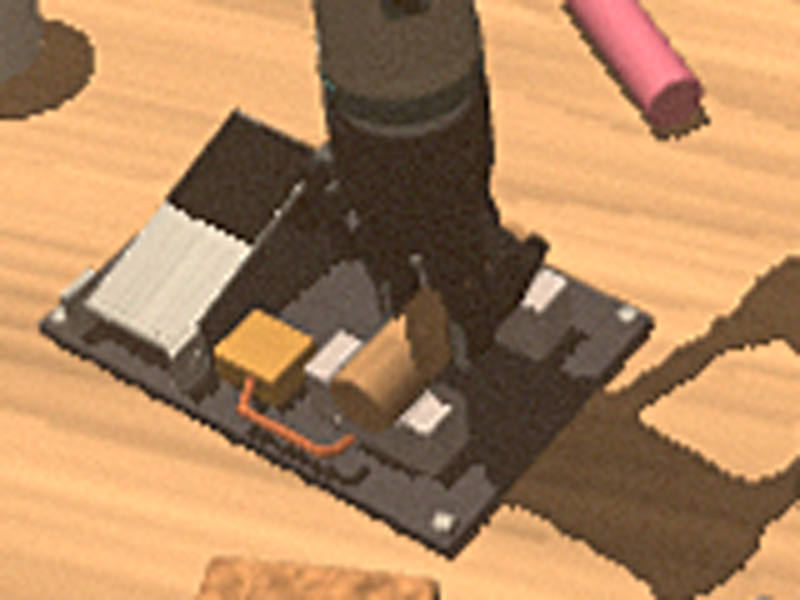

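The picture shows the post lying between the V-block's white tops, with its near end at (365,400). The treadle is up and nothing else has moved. Sideways force is about 0.4 N against 21 N of press, so I'm handing it in.

```bash
python3 -c "from rig import manip;print(manip.sign_off())"
```

```text
the job is handed in; nothing more can be done
None
```

I pushed the treadle to its stop, held it for about half a second and let it spring back up. The long round post is now centred in the V, held at about 50 N grip and pressed down with about 21 N on both sides, and the job is handed in (no verdict was returned).

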